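# Strip the tape dispenser and reset its brake screw

## Task

On the salon bench, lift the paper tape roll off the dispenser's upright hub and put it down in the empty tray, standing on its flat end face as it did on the dispenser, without dropping it and without disturbing the bottles and the jar. Then turn the wing screw on top of the hub clockwise (seen from above) until it seats against its stop, back it off a quarter turn, and finish while holding it there: the program ends with the screw still gripped in the fingers.

Things in the scene. Friction and masses are not known exactly. Their poses are not given: they have to be found in the camera images.
- roll: Wound roll of white paper tape on a cardboard core, loose, about 80 g: 66 mm outside diameter, 40 mm bore, 50 mm tall, axis upright. It stands around the dispenser's hub (32 mm diameter, so loose on it) and hides the wing screw until it is lifted off. Origin: centre of its underside; z along its axis.
- dispenser: Fixed tape dispenser: black base plate 170 x 100 x 12 mm, centred 10 mm along +x from the origin; an aluminium flange (68 mm diameter, top 16 mm above the bench) carries the roll; on it the hub, 32 mm diameter, up to 36 mm, topped by the wing screw. A steel tear bar, 27 mm high, 88 mm from the hub along +x. Origin: on the hub's axis at bench level; z up, x towards the tear bar.
- wing (a point): Flat steel wing (grip) of the thumbscrew on the hub's axis: 34 mm long (its x), 12 mm thick (its y), from 41 to 64 mm above the bench, on a 31 mm collar that turns with it (36 to 41 mm). Hidden inside the roll's bore at first. Grip it across its thickness from above. Origin: on the axis at its underside, z up. It turns in place without rising and stays where left; friction about 0.05 N m.
- brake (a joint): Angle of the wing screw, rad: grows as it turns clockwise seen from above. 2.6 is seated (hard stop), 0 the stop at the other end. It starts 0.5 to 1.4 rad short of seated. Seated, the wing's x axis is at -45 degrees to the dispenser's x axis (counterclockwise from above positive); a quarter turn (1.57 rad) back, at +45.
- tray: Shallow square aluminium tray, fixed and empty: 150 x 150 mm outside, walls 4 mm thick and 18 mm high, floor 4 mm thick. Origin: centre of its underside, z up.
- dropper: Bystander: white bottle with a black cap, 34 mm across and 75 mm tall, loose, upright. Leave it alone. Origin: centre of its underside.
- tint: Bystander: black bottle with a white cap, 36 mm across and 70 mm tall, loose, upright. Leave it alone. Origin: centre of its underside.
- jar: Bystander: squat glass jar with a white lid, 56 mm across and 40 mm tall, loose, upright. Leave it alone. Origin: centre of its underside.
Not all that is in view belongs to the job. There is more than one size of the dispenser; the job needs the middle-sized.

How it is judged:
By the outcome, as a careful person would: the job done as asked, in the order asked, and still so for the second after the job is handed in, while the arm keeps its last pose, push and grip.
It also fails if it takes over 51 s, if anything falls off the work surface, if the arm or the gripper's body presses on something with over 40 N, if the wrist force passes 120 N, or if a joint passes its speed limit or range.

## Robot

A 6-joint arm with a two-finger parallel gripper is mounted at the origin on the work surface. World frame = base frame: x ahead of the robot, y to its left, z up, the work surface at z = 0. Lengths are in mm, angles in rad, forces in N, time in s.
With the tool pointing down it reaches from about 250 to 775 mm from the base axis. Payload 8.9 kg.
Tool frame: the origin (TCP) lies midway between the tips of the shut fingers; the grasp point (between the pads) lies 19 mm behind it; z points along the fingers, y is the direction in which the jaws open and shut (so a half turn about z gives the same grasp; the last joint's range is limited). The gripper opens to 85 mm and grips with 20 to 120 N. Pads are 22 mm wide; open, the fingers measure 114 mm over their backs; the gripper's body (76 mm by 85 mm) begins 54 mm behind the grasp point. The pads swing forward as they close: fully open they stand 13 mm farther back than shut.
Start: joints at [-0.139, 0.291, -0.153, 1.127, 0, 1.431], TCP at [524.999, 0.004, 231.305] pointing down, gripper open.
Joint ranges: [-2.52, 2.52], [-0.91, 1.74], [-1.3, 1.37], [-1.96, 2.02], [-1.52, 1.47], [-3.14, 3.14]. Speed limits (rad/s): [2.22, 2.22, 2.79, 3.14, 3.14, 3.14].

## Interface

Orientations are given as a unit quaternion [w, x, y, z].
In Python, from bench import sensors, viewer, arm gives the robot as it stands.
- The arm moves only by the shell command python3 -m jog 'ROWS' [FORCE]. ROWS is JSON, a list of rows, each an object with "slide": the shift along the tool's x, y, z in mm, a list of three; "rotation": the turn, a rotation vector about the tool's x, y, z in rad, a list of three; "jaw": the opening, from 0 (shut) to 1 (fully open). In form: [{"slide": [tx, ty, tz], "rotation": [ax, ay, az], "jaw": jaw}, ...]. A call has 1 to 10 rows; each row is the pose to reach, as a shift and turn from the pose commanded when the call began, along the tool's axes at that moment; what a row does not reach only later rows make up. A row lasts 1/12 s, in which the tool goes at most 41.7 mm and 7.16 degrees, less where a joint would pass 70% of its speed; a pose out of reach is approached as far as the arm can. A call with a gripper value outside its range is refused whole. The fingers move at their own pace and stop on an object; FORCE is the grip in N (left out, the last holds). Time passes only in rows, so rows that repeat a pose let the fingers close. It gives the time, the measured TCP pose, the force and the opening at its end, in the units of the state.
- sensors.get_state(): the state, without advancing time (a new reading comes with each control period).
- viewer.camera(name): name is "scene" or "side" or "wrist"; returns a dict with "image" (420x560x3 uint8, blue, green, red), "fx", "fy", "cx", "cy" (pixels), "world_from_camera" (4x4, takes a point from camera to world coordinates); the wrist camera has in their place "tool_from_camera" (4x4, takes a point from camera to tool coordinates, whose origin is the TCP and whose axes are the flange's). Camera axes: x right, y down, z forward; pixel columns grow to the right and rows downward; lengths in mm; the calibration is good to about 2 mm. A picture is of the moment at which its call begins: read the wrist's pose just before it. There is no depth.
- arm.finish_job(): hands the job in, once; it reports no verdict.
The state is a dict: "t": time; "joint_positions": joint angles; "joint_velocities": joint speeds; "joint_torque": joint torques, N m; "position": TCP position; "tool_rot": TCP orientation; "force": force on the tool from outside, world axes, zero at the start; "torque": the same for the moment, N m; "opening": finger opening in mm.
Only numpy, scipy, OpenCV 4.12 (cv2) and the standard library are available. Lean on these libraries where they do the work, as an engineer would, in place of code of your own. Each camera call takes 0.05 s, during which the arm holds its last target.

## Working session

There is one attempt and no reset: what is moved stays moved. The work goes in short steps, Python scripts to look and compute and a shell command to move; the robot and the scene stay as the last step left them, time stands still between calls to the robot, and variables do not carry over. Pictures are saved under pics/ and viewed, and the job is handed in when it is done.

```bash
ls; mkdir -p pics; python3 - <<'E'
from bench import sensors, viewer
import cv2
s=sensors.get_state(); print(s)
for n in ["scene","side","wrist"]:
    c=viewer.camera(n); cv2.imwrite(f"pics/{n}0.png",c["image"])
    print(n,c["fx"],c["cx"],c["cy"],[v.round(4).tolist() for k,v in c.items() if 'from' in k])
E
```

```text
pics
{'t': 0.0, 'joint_positions': array([-1.39277512e-01,  2.91284332e-01, -1.54107658e-01,  1.12671077e+00,
        3.81435601e-06,  1.43148869e+00]), 'joint_velocities': array([ 0.00203757,  0.00118463,  0.00010375, -0.00076047,  0.0021635 ,
       -0.00096997]), 'joint_torque': array([-3.46096487e-03, -5.37150800e+01,  3.31364536e+01,  1.60375424e-02,
       -3.39078597e-04,  1.08972756e-05]), 'position': array([5.24566385e+02, 7.76644300e-02, 2.30737173e+02]), 'tool_rot': array([-5.22700521e-04,  7.07095979e-01,  7.07117281e-01, -3.91768042e-04]), 'force': array([-0.11632379, -0.47766798, -0.43352765]), 'torque': array([-0.0149198 ,  0.00533975,  0.03407022]), 'opening': 85.12082779022082}
scene 540.9637385063253 277.1787375460715 208.710198505158 [[[0.3248, 0.5998, -0.7313, 1268.7484], [0.9458, -0.2036, 0.253, -154.698], [0.0029, -0.7738, -0.6334, 749.3294], [0.0, 0.0, 0.0, 1.0]]]
side 404.7868020542872 274.2676210859389 205.43237308241368 [[[0.9984, -0.02, 0.052, 452.8678], [-0.0535, -0.6045, 0.7948, -539.4315], [0.0156, -0.7963, -0.6047, 561.4704], [0.0, 0.0, 0.0, 1.0]]]
wrist 378.2226487138858 280.7129870792619 210.3924357052296 [[[0.0003, -0.9476, -0.3195, 82.9585], [1.0, -0.0, 0.0012, -1.1499], [-0.0011, -0.3195, 0.9476, -142.9981], [0.0, 0.0, 0.0, 1.0]]]
```

View pics/scene0.png

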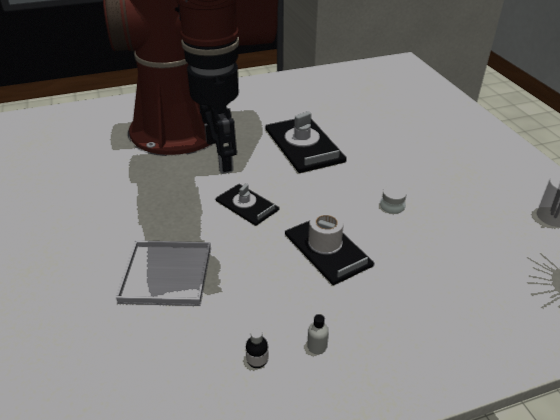

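View pics/side0.png

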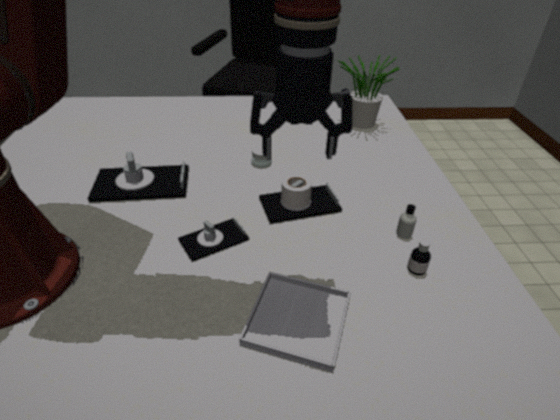

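View pics/wrist0.png

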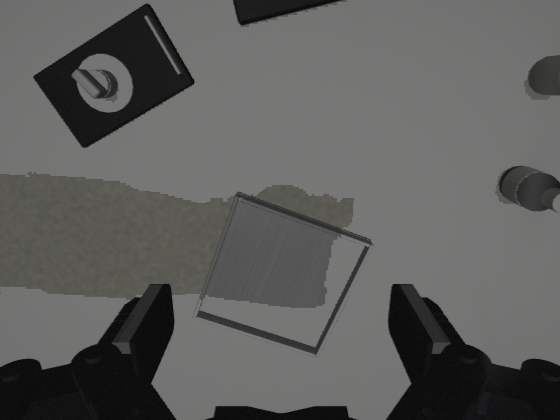

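Three dispensers are in view: a large one at scene (305,140), a small one at (247,203) and a third at (328,248). The third carries the roll and is of middle size. I'll confirm it in an enlarged crop.

```bash
python3 - <<'E'
import cv2
im=cv2.imread("pics/scene0.png"); 
cv2.imwrite("pics/crop_s.png",cv2.resize(im[200:290,275:385],None,fx=6.5,fy=6.5,interpolation=cv2.INTER_CUBIC))
im=cv2.imread("pics/side0.png"); 
cv2.imwrite("pics/crop_d.png",cv2.resize(im[165:230,250:350],None,fx=8,fy=8,interpolation=cv2.INTER_CUBIC))
im=cv2.imread("pics/scene0.png"); 
cv2.imwrite("pics/crop_t.png",cv2.resize(im[230:310,110:220],None,fx=7,fy=7,interpolation=cv2.INTER_CUBIC))
E
```

```text
(no output)
```

View pics/crop_s.png

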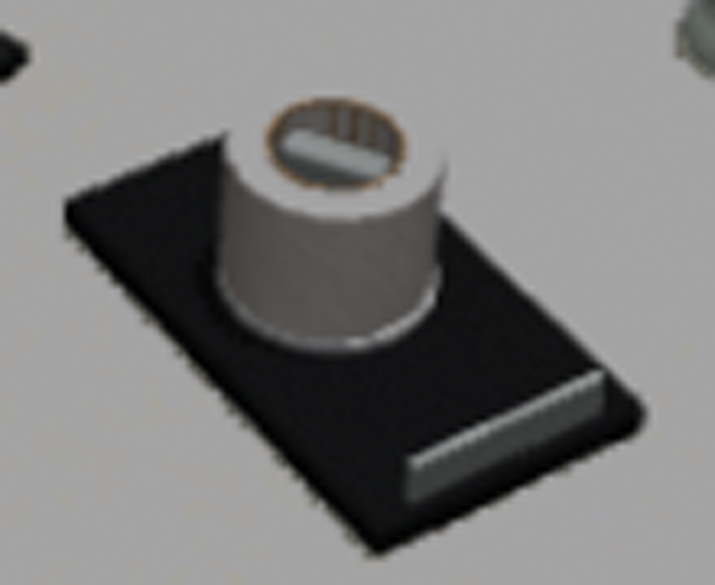

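View pics/crop_d.png

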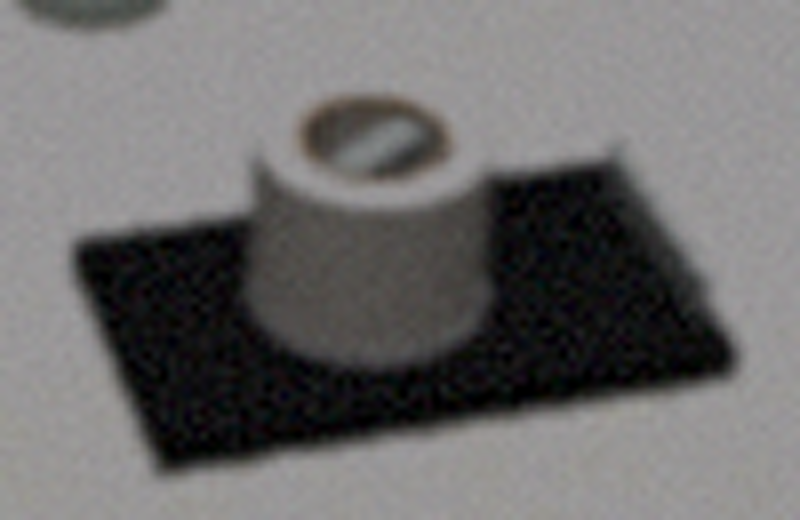

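View pics/crop_t.png

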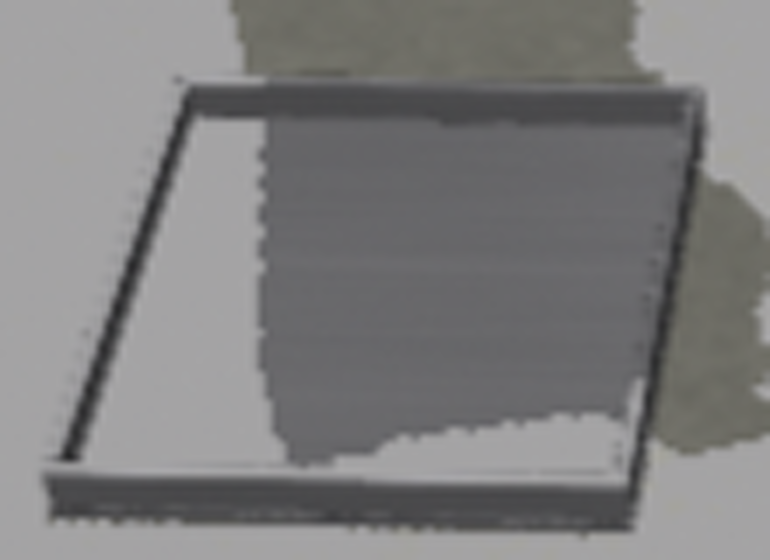

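```bash
cat > h.py <<'E'
import numpy as np
from bench import sensors, viewer
from scipy.spatial.transform import Rotation as R
def cam(n):
    s=sensors.get_state(); c=viewer.camera(n)
    if n=="wrist":
        T=np.eye(4); q=s["tool_rot"]; T[:3,:3]=R.from_quat([q[1],q[2],q[3],q[0]]).as_matrix(); T[:3,3]=s["position"]
        c["world_from_camera"]=T@c["tool_from_camera"]
    return c
def px(c,u,v,z):
    T=c["world_from_camera"]; d=T[:3,:3]@np.array([(u-c["cx"])/c["fx"],(v-c["cy"])/c["fy"],1]); o=T[:3,3]
    return (o+d*(z-o[2])/d[2])[:2].round(1)
def crop(p,f,x0,y0): return [((a+.5)/f-.5+x0,(b+.5)/f-.5+y0) for a,b in p]
E
python3 - <<'E'
from h import *
import pickle
s=cam("scene");d=cam("side")
def P(n,c,pts,z): print(n,[px(c,u,v,z).tolist() for u,v in pts])
S=lambda p:crop(p,6.5,275,200); D=lambda p:crop(p,8,250,165)
P("bore S",s,S([(336,143)]),66);P("bore D",d,D([(376,138)]),66)
P("base S",s,S([(67,203),(378,545),(642,410)]),10)
P("base D",d,D([(75,246),(160,462),(735,362)]),10)
P("tear top S",s,S([(410,461),(602,374)]),27)
P("wing S",s,S([(283,140),(388,164)]),64)
P("wing D",d,D([(345,165),(420,125)]),64)
P("tray S",s,crop([(182,83),(703,92),(632,480),(47,470)],7,110,230),18)
P("tray D",d,[(272,276),(350,292),(328,362),(243,344)],16)
P("bott S",s,[(258,360),(318,347),(394,204)],3)
P("bott D",d,[(419,271),(406,235),(262,165)],3)
E
```

```text
bore S [[547.7, 195.6]]
bore D [[549.0, 195.9]]
base S [[488.1, 132.4], [654.2, 167.1], [629.7, 262.7]]
base D [[466.7, 225.5], [487.1, 126.3], [649.2, 164.4]]
tear top S [[641.6, 181.2], [627.3, 248.8]]
wing S [[539.2, 182.2], [559.4, 207.5]]
wing D [[539.7, 186.0], [562.3, 204.9]]
tray S [[431.1, -162.0], [482.3, -23.1], [617.3, -73.9], [566.2, -213.7]]
tray D [[484.4, -33.5], [618.6, -76.3], [558.8, -207.7], [433.0, -171.8]]
bott S [[763.8, -11.9], [771.7, 89.9], [474.4, 392.6]]
bott D [[764.1, -19.6], [771.7, 83.1], [478.1, 371.0]]
```

The enlarged crops confirm the middle-sized dispenser as the target: the roll is on its hub and the wing shows inside the bore. The hub is near (548,196), yaw about 12.5°, and the tray centre is near (524,-120). I'll move over the roll and refine with the wrist camera.

```bash
python3 -m jog '[{"slide":[40,5,0],"rotation":[0,0,0],"jaw":1},{"slide":[80,10,0],"rotation":[0,0,0],"jaw":1},{"slide":[120,15,0],"rotation":[0,0,0],"jaw":1},{"slide":[160,20,0],"rotation":[0,0,0],"jaw":1},{"slide":[196,23,20],"rotation":[0,0,0],"jaw":1},{"slide":[196,23,50],"rotation":[0,0,0],"jaw":1},{"slide":[196,23,50],"rotation":[0,0,0],"jaw":1},{"slide":[196,23,50],"rotation":[0,0,0],"jaw":1}]' 25
python3 - <<'E'
from h import *
import cv2
c=cam("wrist"); np.save("pics/w1T.npy",c["world_from_camera"])
cv2.imwrite("pics/w1.png",c["image"]); print(sensors.get_state()["position"],sensors.get_state()["tool_rot"])
cv2.imwrite("pics/w1c.png",cv2.resize(c["image"][170:370,150:410],None,fx=3,fy=3,interpolation=cv2.INTER_CUBIC))
E
```

```text
t: 0.92
position: [546.6, 195.7, 180.3]
tool_rot: [-0.001, 0.707, 0.707, -0.002]
force: [0.4, 0.0, 0.8]
opening: 85.5
[547.77258845 195.37263864 181.78607144] [-1.48120352e-04  7.07248701e-01  7.06964645e-01 -4.93127069e-04]
```

View pics/w1c.png

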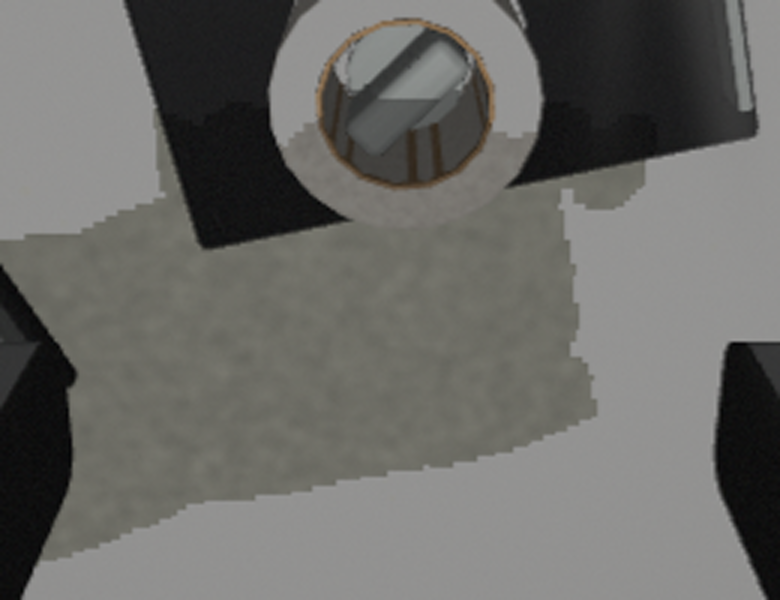

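View pics/w1.png

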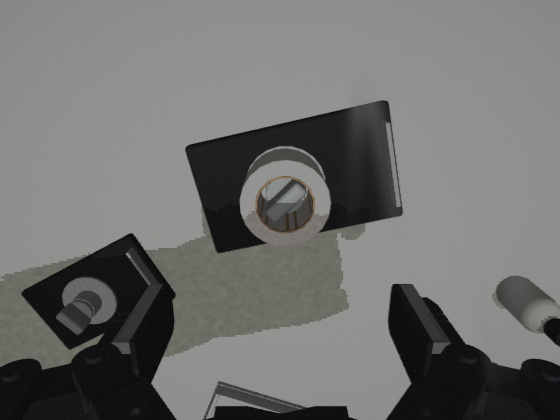

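```bash
python3 - <<'E'
from h import *
c=cam("wrist");
for t,z in (((405.5,103),66),((406,110),66)): print(px(c,*crop([t],3,150,170)[0],z))
for p in crop([(205,245),(755,130)],3,150,170)+[(187,148),(387,101)]: print("base",px(c,*p,12))
for p in crop([(360,120),(450,52)],3,150,170): print("wing",px(c,*p,64))
for p in crop([(358,128),(438,48)],3,150,170): print("edge",px(c,*p,64))
for p in [(62,288),(90,300)]: print("small",px(c,*p,12))
E
```

```text
[549.8 195.9]
[549.9 194.1]
base [490.  133.6]
base [652.4 170.4]
base [469.4 227.2]
base [631.4 264.6]
wing [538.8 190.9]
wing [560.3 207.9]
edge [538.3 188.8]
edge [557.5 208.9]
small [341.8  96. ]
small [365.9  83.1]
```

```bash
python3 -m jog '[{"slide":[0,1.5,40],"rotation":[0,0,0],"jaw":1},{"slide":[0,1.5,80],"rotation":[0,0,0],"jaw":1},{"slide":[0,1.5,110],"rotation":[0,0,0],"jaw":1},{"slide":[0,1.5,135],"rotation":[0,0,0],"jaw":1},{"slide":[0,1.5,150],"rotation":[0,0,0],"jaw":1},{"slide":[0,1.5,157],"rotation":[0,0,0],"jaw":1},{"slide":[0,1.5,157],"rotation":[0,0,0],"jaw":1},{"slide":[0,1.5,157],"rotation":[0,0,0],"jaw":1}]' 25
python3 - <<'E'
from h import *
import cv2
c=cam("wrist"); cv2.imwrite("pics/w2.png",c["image"])
c=cam("side"); cv2.imwrite("pics/d2.png",cv2.resize(c["image"][110:250,210:390],None,fx=4,fy=4,interpolation=cv2.INTER_CUBIC))
E
```

```text
t: 1.68
position: [550.8, 195.6, 25.8]
tool_rot: [0.001, 0.707, 0.707, 0.001]
force: [-0.0, 0.1, 0.3]
opening: 86.2
```

View pics/w2.png

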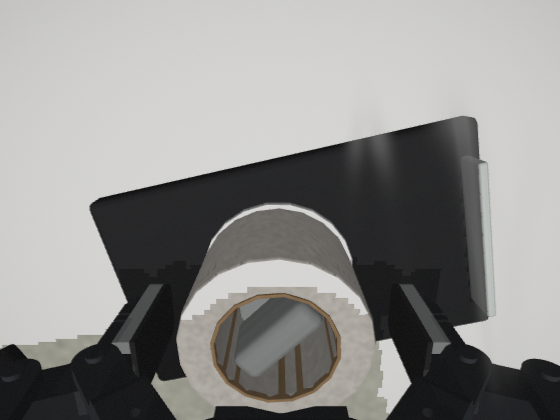

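View pics/d2.png

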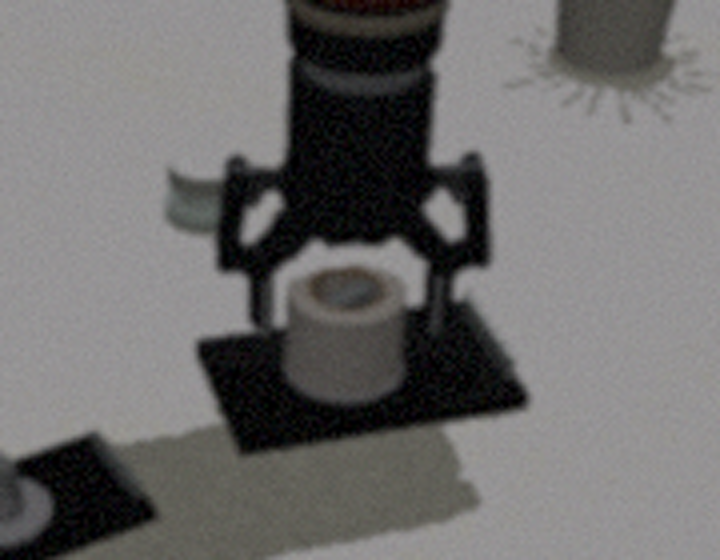

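The roll sits centred between the fingers. I'll grip it.

```bash
python3 -m jog '[{"slide":[0,0,0],"rotation":[0,0,0],"jaw":0.6},{"slide":[0,0,0],"rotation":[0,0,0],"jaw":0.6},{"slide":[0,0,0],"rotation":[0,0,0],"jaw":0.6},{"slide":[0,0,0],"rotation":[0,0,0],"jaw":0.6},{"slide":[0,0,0],"rotation":[0,0,0],"jaw":0.6},{"slide":[0,0,0],"rotation":[0,0,0],"jaw":0.6}]' 30
python3 -m jog '[{"slide":[0,0,-5],"rotation":[0,0,0],"jaw":0.6},{"slide":[0,0,-15],"rotation":[0,0,0],"jaw":0.6},{"slide":[0,0,-30],"rotation":[0,0,0],"jaw":0.6},{"slide":[0,0,-45],"rotation":[0,0,0],"jaw":0.6},{"slide":[0,0,-60],"rotation":[0,0,0],"jaw":0.6},{"slide":[0,0,-75],"rotation":[0,0,0],"jaw":0.6},{"slide":[0,0,-90],"rotation":[0,0,0],"jaw":0.6},{"slide":[0,0,-90],"rotation":[0,0,0],"jaw":0.6}]'
python3 - <<'E'
from h import *
import cv2
c=cam("wrist"); a=c["image"]
c=cam("side"); b=c["image"]
cv2.imwrite("pics/d3.png",cv2.resize(b[90:250,190:390],None,fx=4,fy=3.7,interpolation=cv2.INTER_CUBIC)); cv2.imwrite("pics/w3.png",a)
E
```

```text
t: 2.28
position: [550.3, 196.2, 25.6]
tool_rot: [0.001, 0.707, 0.707, 0.001]
force: [-1.9, -0.7, 7.3]
opening: 64.2
t: 2.95
position: [551.4, 196.5, 118.0]
tool_rot: [0.001, 0.707, 0.707, 0.002]
force: [1.1, 0.6, 0.2]
opening: 64.6
```

View pics/d3.png

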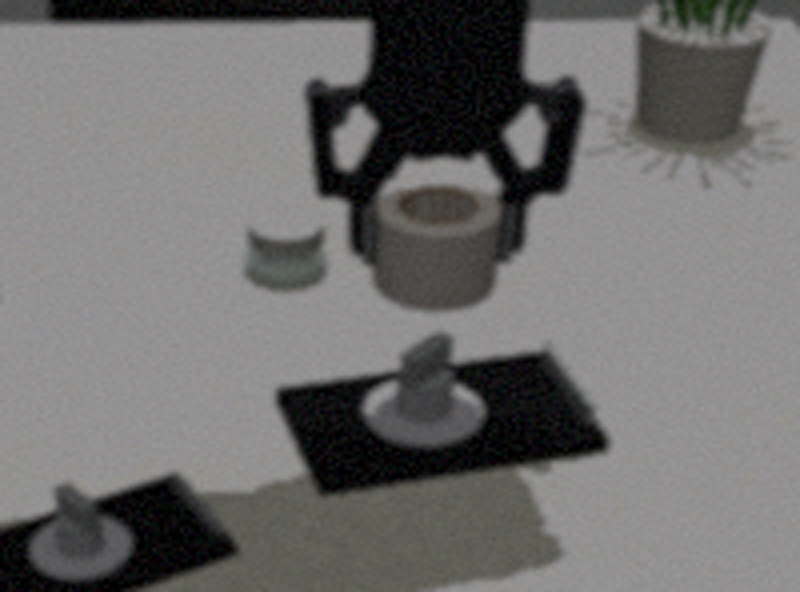

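View pics/w3.png

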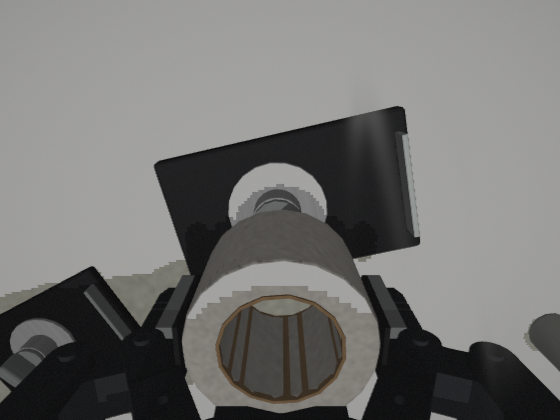

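```bash
python3 -m jog '[{"slide":[-10,0,-5],"rotation":[0,0,0],"jaw":0.6},{"slide":[-30,-2,-5],"rotation":[0,0,0],"jaw":0.6},{"slide":[-60,-5,-5],"rotation":[0,0,0],"jaw":0.6},{"slide":[-90,-8,-5],"rotation":[0,0,0],"jaw":0.6},{"slide":[-120,-10,-5],"rotation":[0,0,0],"jaw":0.6},{"slide":[-150,-13,-5],"rotation":[0,0,0],"jaw":0.6},{"slide":[-180,-16,-5],"rotation":[0,0,0],"jaw":0.6},{"slide":[-205,-20,-5],"rotation":[0,0,0],"jaw":0.6},{"slide":[-220,-25.5,-5],"rotation":[0,0,0],"jaw":0.6},{"slide":[-225,-25.5,-5],"rotation":[0,0,0],"jaw":0.6}]'
python3 - <<'E'
from h import *
import cv2
c=cam("wrist"); cv2.imwrite("pics/w4.png",c["image"]); np.save("pics/w4T.npy",c["world_from_camera"]); s=sensors.get_state(); print(s["position"],s["opening"])
E
```

```text
t: 3.88
position: [522.3, -31.7, 118.7]
tool_rot: [-0.001, 0.708, 0.706, -0.001]
force: [0.8, -0.1, -0.5]
opening: 64.5
[523.02042651 -31.25621704 118.83929265] 64.57833183024455
```

View pics/w4.png

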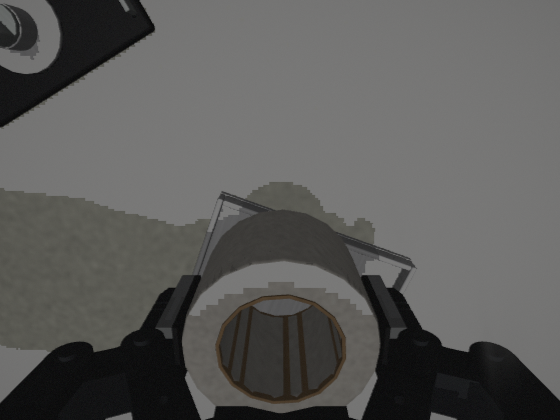

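```bash
python3 - <<'E'
from h import *
c=cam("wrist")
for p in [(222,193),(413,264)]: print(px(c,*p,18))
T=np.eye(4);T[:3,:3]=R.from_quat([.7071,.7071,0,0]).as_matrix();T[:3,3]=[525,0,231.3]
c["world_from_camera"]=T@c["tool_from_camera"]
q=[px(c,*p,18) for p in [(237,193),(371,242),(317,353),(197,315)]];print(q,np.mean(q,0))
E
```

```text
[482.7 -18.2]
[616.5 -71.2]
[array([481.5, -19.2]), array([616.7, -71.3]), array([ 565.7, -208.6]), array([ 432.6, -158.2])] [ 524.125 -114.325]
```

```bash
python3 -m jog '[{"slide":[-20,0,0],"rotation":[0,0,0],"jaw":0.6},{"slide":[-45,0,0],"rotation":[0,0,0],"jaw":0.6},{"slide":[-70,0,10],"rotation":[0,0,0],"jaw":0.6},{"slide":[-85,0,30],"rotation":[0,0,0],"jaw":0.6},{"slide":[-87,0,55],"rotation":[0,0,0],"jaw":0.6},{"slide":[-87,0,75],"rotation":[0,0,0],"jaw":0.6},{"slide":[-87,0,90],"rotation":[0,0,0],"jaw":0.6},{"slide":[-87,0,96],"rotation":[0,0,0],"jaw":0.6},{"slide":[-87,0,98],"rotation":[0,0,0],"jaw":0.6},{"slide":[-87,0,98],"rotation":[0,0,0],"jaw":0.6}]'
python3 -m jog '[{"slide":[0,0,1],"rotation":[0,0,0],"jaw":0.6},{"slide":[0,0,2],"rotation":[0,0,0],"jaw":0.6},{"slide":[0,0,3],"rotation":[0,0,0],"jaw":0.6},{"slide":[0,0,4],"rotation":[0,0,0],"jaw":0.6},{"slide":[0,0,5],"rotation":[0,0,0],"jaw":0.6},{"slide":[0,0,5],"rotation":[0,0,0],"jaw":0.6}]'
```

```text
t: 4.82
position: [524.1, -115.4, 21.2]
tool_rot: [-0.0, 0.707, 0.707, -0.0]
force: [-0.2, -0.1, -0.1]
opening: 64.4
t: 5.32
position: [524.0, -116.0, 16.3]
tool_rot: [0.0, 0.707, 0.707, 0.0]
force: [0.2, 0.2, -0.1]
opening: 64.6
```

```bash
python3 - <<'E'
from h import *
import cv2
for i in range(3):
    c=cam("side"); s=sensors.get_state(); print(s["position"].round(1),s["force"].round(1))
cv2.imwrite("pics/d5.png",cv2.resize(c["image"][200:380,210:390],None,fx=3.3,fy=3.3,interpolation=cv2.INTER_CUBIC))
E
```

```text
[ 524.  -116.    16.3] [-0.2  0.7 -0.9]
[ 524.  -116.    16.3] [-0.3  0.3 -0.5]
[ 524.  -116.    16.3] [ 0.1 -0.1 -0.7]
```

View pics/d5.png

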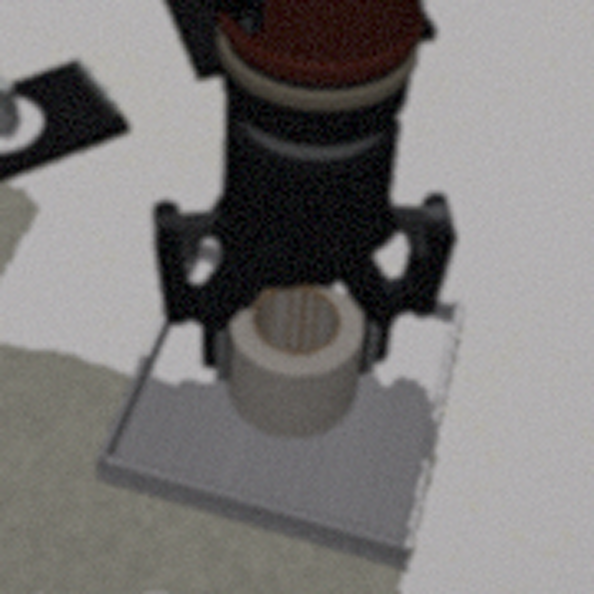

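```bash
python3 -m jog '[{"slide":[0,0,0.7],"rotation":[0,0,0],"jaw":0.6},{"slide":[0,0,1.4],"rotation":[0,0,0],"jaw":0.6},{"slide":[0,0,2],"rotation":[0,0,0],"jaw":0.6},{"slide":[0,0,2.5],"rotation":[0,0,0],"jaw":0.6},{"slide":[0,0,2.5],"rotation":[0,0,0],"jaw":0.6}]'
python3 -m jog '[{"slide":[0,0,0.5],"rotation":[0,0,0],"jaw":0.6},{"slide":[0,0,0.5],"rotation":[0,0,0],"jaw":0.6}]'
```

```text
t: 5.88
position: [523.9, -116.0, 13.7]
tool_rot: [-0.0, 0.707, 0.707, -0.0]
force: [-0.3, 0.9, -0.3]
opening: 64.0
t: 6.05
position: [524.0, -116.0, 13.6]
tool_rot: [0.0, 0.707, 0.707, -0.0]
force: [-2.6, 0.8, 5.3]
opening: 65.0
```

Contact at about 5 N. I'll release gently.

```bash
python3 -m jog '[{"slide":[0,0,0],"rotation":[0,0,0],"jaw":0.77},{"slide":[0,0,0],"rotation":[0,0,0],"jaw":0.8},{"slide":[0,0,0],"rotation":[0,0,0],"jaw":0.84},{"slide":[0,0,0],"rotation":[0,0,0],"jaw":0.9},{"slide":[0,0,0],"rotation":[0,0,0],"jaw":0.9},{"slide":[0,0,0],"rotation":[0,0,0],"jaw":0.9}]'
python3 - <<'E'
from h import *
import cv2
c=cam("wrist"); cv2.imwrite("pics/w6.png",c["image"])
E
```

```text
t: 6.55
position: [524.0, -116.0, 13.2]
tool_rot: [-0.0, 0.707, 0.707, -0.0]
force: [0.7, 0.6, -0.2]
opening: 76.9
```

View pics/w6.png

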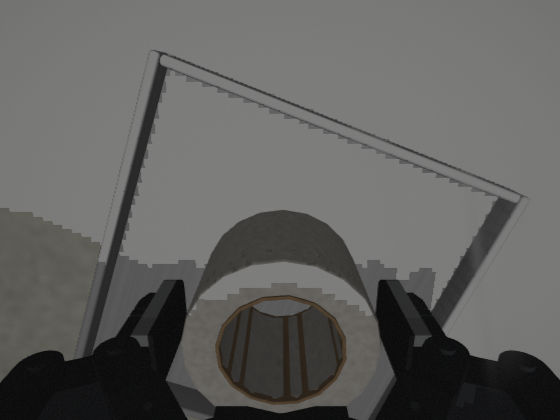

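```bash
python3 -m jog '[{"slide":[0,0,-10],"rotation":[0,0,0],"jaw":0.9},{"slide":[0,0,-35],"rotation":[0,0,0],"jaw":0.9},{"slide":[0,0,-70],"rotation":[0,0,0],"jaw":1},{"slide":[0,0,-105],"rotation":[0,0,0],"jaw":1},{"slide":[0,0,-130],"rotation":[0,0,0],"jaw":1},{"slide":[0,0,-140],"rotation":[0,0,0],"jaw":1}]'
python3 -m jog '[{"slide":[30,3,0],"rotation":[0,0,-0.12],"jaw":1},{"slide":[65,6,0],"rotation":[0,0,-0.24],"jaw":1},{"slide":[100,9,0],"rotation":[0,0,-0.36],"jaw":1},{"slide":[135,12,0],"rotation":[0,0,-0.48],"jaw":1},{"slide":[170,15,0],"rotation":[0,0,-0.6],"jaw":1},{"slide":[205,18,0],"rotation":[0,0,-0.72],"jaw":1},{"slide":[240,21,0],"rotation":[0,0,-0.84],"jaw":1},{"slide":[275,24,0],"rotation":[0,0,-0.96],"jaw":1},{"slide":[305,25.5,0],"rotation":[0,0,-1.08],"jaw":1},{"slide":[312,25.5,0],"rotation":[0,0,-1.2],"jaw":1}]'
python3 -m jog '[{"slide":[0,0,0],"rotation":[0,0,-0.12],"jaw":1},{"slide":[0,0,0],"rotation":[0,0,-0.24],"jaw":1},{"slide":[0,0,0],"rotation":[0,0,-0.36],"jaw":1},{"slide":[0,0,0],"rotation":[0,0,-0.48],"jaw":1},{"slide":[0,0,0],"rotation":[0,0,-0.6],"jaw":1},{"slide":[0,0,0],"rotation":[0,0,-0.72],"jaw":1},{"slide":[0,0,0],"rotation":[0,0,-0.84],"jaw":1},{"slide":[0,0,0],"rotation":[0,0,-0.96],"jaw":1},{"slide":[0,0,0],"rotation":[0,0,-1.08],"jaw":1},{"slide":[0,0,0],"rotation":[0,0,-1.08],"jaw":1}]'
python3 - <<'E'
from h import *
import cv2
c=cam("wrist"); np.save("pics/w7T.npy",c["world_from_camera"])
s=sensors.get_state(); print(s["position"],s["joint_positions"], R.from_quat(s["tool_rot"][[1,2,3,0]]).as_matrix().round(3))
cv2.imwrite("pics/w7.png",c["image"])
d=cam("scene"); cv2.imwrite("pics/s7.png",d["image"])
cv2.imwrite("pics/w7c.png",cv2.resize(c["image"][180:360,180:400],None,fx=3.5,fy=3.3,interpolation=cv2.INTER_CUBIC))
E
```

```text
t: 7.1
position: [525.8, -116.6, 157.9]
tool_rot: [0.003, 0.707, 0.707, 0.001]
force: [0.8, -0.2, 0.1]
opening: 85.4
t: 7.93
position: [549.0, 200.2, 153.1]
tool_rot: [-0.0, 0.18, 0.984, 0.001]
force: [-0.7, -0.3, 0.3]
opening: 85.5
t: 8.77
position: [549.1, 195.9, 153.1]
tool_rot: [-0.0, -0.35, 0.937, 0.0]
force: [0.0, 0.3, -0.5]
opening: 85.5
[549.20881936 195.92852811 153.14662881] [ 2.17322903e-01  4.52551407e-01 -1.23549069e-01  9.95280756e-01
  4.85502642e-06 -4.89907430e-01] [[-0.76  -0.65  -0.001]
 [-0.65   0.76  -0.   ]
 [ 0.001  0.    -1.   ]]
```

View pics/w7.png

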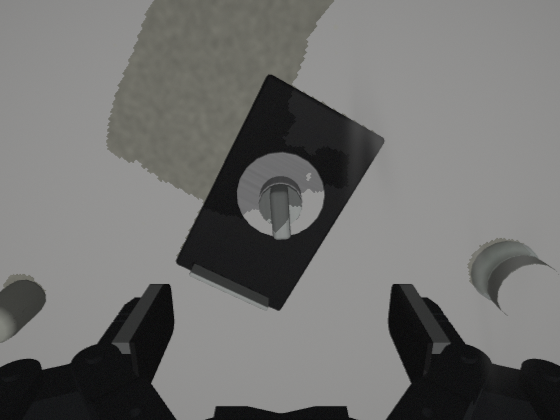

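View pics/s7.png

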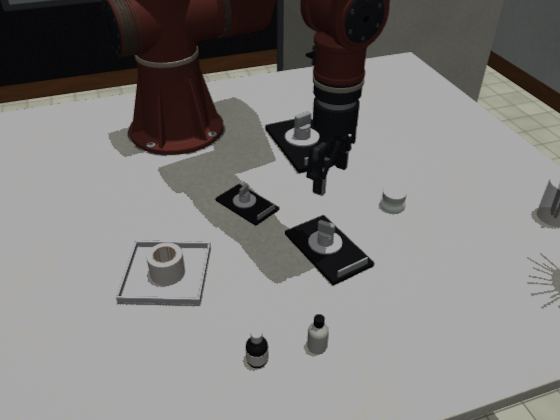

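The scene picture shows the roll standing in the tray at (166,265) with the bottles and jar untouched. Next I'll measure the wing.

```bash
python3 - <<'E'
import cv2
im=cv2.imread("pics/w7.png")
cv2.imwrite("pics/w7c.png",cv2.resize(im[145:245,215:345],None,fx=6,fy=6,interpolation=cv2.INTER_CUBIC))
E
```

```text
(no output)
```

View pics/w7c.png

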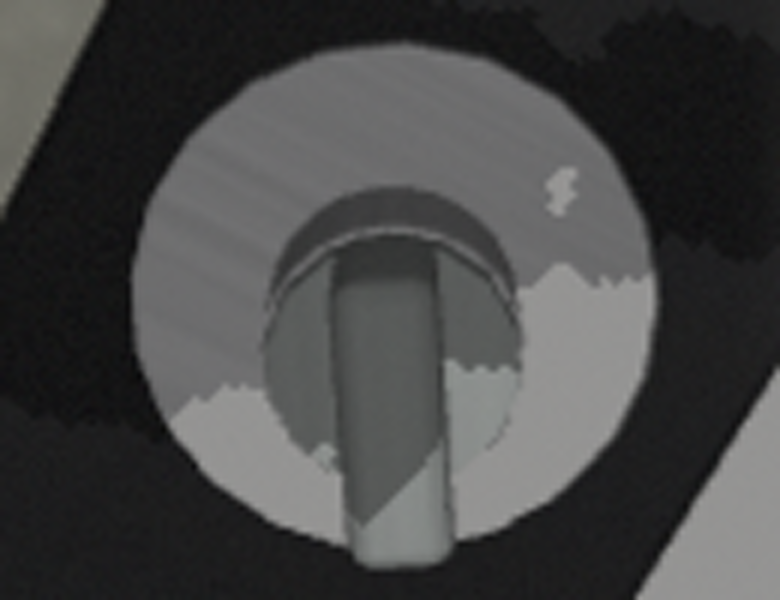

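```bash
python3 - <<'E'
from h import *
c=cam("wrist")
P=[px(c,*p,64) for p in crop([(333,290),(353,550),(440,290),(456,550),(386,278),(405,563)],6,215,145)]
P+= [px(c,*crop([(395,298)],6,215,145)[0],16)]
print(P)
for a,b in ((0,1),(2,3)): d=P[b]-P[a]; print(np.degrees(np.arctan2(d[1],d[0])))
for p in [(270,75),(383,139),(178,263),(279,309)]: print(px(c,*p,12))
E
```

```text
[array([540.7, 181.3]), array([562.2, 202.2]), array([533.4, 190. ]), array([554.9, 210.8]), array([536.1, 184.7]), array([559.7, 207.6]), array([547.8, 196. ])]
44.189264780737595
44.05192942945942
[486.6 134.2]
[466.5 227.2]
[649.4 170.4]
[628.7 263.2]
```

```bash
python3 -m jog '[{"slide":[0.6,0.5,20],"rotation":[0,0,-0.063],"jaw":0.45},{"slide":[0.6,0.5,50],"rotation":[0,0,-0.063],"jaw":0.45},{"slide":[0.6,0.5,75],"rotation":[0,0,-0.063],"jaw":0.45},{"slide":[0.6,0.5,92],"rotation":[0,0,-0.063],"jaw":0.45},{"slide":[0.6,0.5,103],"rotation":[0,0,-0.063],"jaw":0.45},{"slide":[0.6,0.5,107],"rotation":[0,0,-0.063],"jaw":0.45},{"slide":[0.6,0.5,107],"rotation":[0,0,-0.063],"jaw":0.45},{"slide":[0.6,0.5,107],"rotation":[0,0,-0.063],"jaw":0.45}]' 40
python3 - <<'E'
from h import *
import cv2
c=cam("wrist"); cv2.imwrite("pics/w8.png",c["image"])
s=sensors.get_state(); print(s["position"],s["torque"])
E
```

```text
t: 9.58
position: [549.3, 196.1, 47.1]
tool_rot: [0.0, -0.376, 0.927, -0.0]
force: [-0.2, 0.4, 0.9]
opening: 38.3
[549.57840873 196.20409346  47.43703474] [ 0.02570674 -0.04857013  0.01704602]
```

View pics/w8.png

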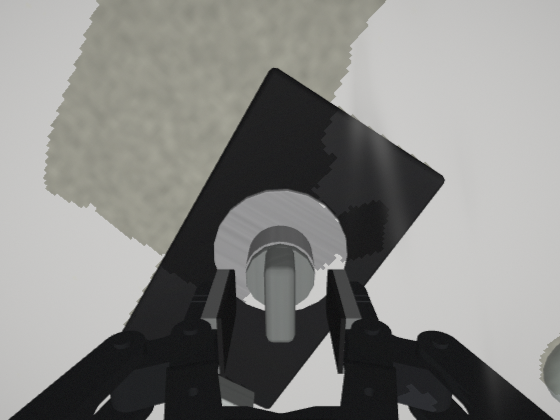

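```bash
python3 -m jog '[{"slide":[0,0,1],"rotation":[0,0,0],"jaw":0},{"slide":[0,0,1],"rotation":[0,0,0],"jaw":0},{"slide":[0,0,1],"rotation":[0,0,0],"jaw":0},{"slide":[0,0,1],"rotation":[0,0,0],"jaw":0},{"slide":[0,0,1],"rotation":[0,0,0],"jaw":0},{"slide":[0,0,1],"rotation":[0,0,0],"jaw":0}]' 40
python3 - <<'E'
from h import *
for i in range(3):
    c=cam("wrist"); s=sensors.get_state(); print(s["position"],s["torque"],s["force"],s["opening"],s["tool_rot"])
E
```

```text
t: 10.13
position: [549.6, 195.8, 46.2]
tool_rot: [0.001, -0.376, 0.926, -0.0]
force: [0.2, -1.3, 7.1]
opening: 10.9
[549.56632351 195.83396205  46.20636586] [-0.50095715 -0.03893349 -0.0596414 ] [ 0.44790772 -1.81773637  6.70949012] 10.845628422749952 [ 7.92086824e-04 -3.76414752e-01  9.26450826e-01 -4.17488526e-04]
[549.55709884 195.86009339  46.22894568] [-0.40148188 -0.01533504 -0.02197074] [-0.46479253 -1.35387931  6.84149966] 11.07499337353259 [ 8.02563615e-04 -3.76413187e-01  9.26451458e-01 -4.06661454e-04]
[549.57529557 195.86171428  46.23221284] [-0.46298345  0.05564236 -0.05686206] [ 0.22335088 -2.02657594  6.62510563] 11.455226815502135 [ 8.23326134e-04 -3.76414110e-01  9.26451064e-01 -4.06602027e-04]
```

```bash
python3 -m jog '[{"slide":[0,0,0],"rotation":[0,0,0.05],"jaw":0},{"slide":[0,0,0],"rotation":[0,0,0.12],"jaw":0},{"slide":[0,0,0],"rotation":[0,0,0.2],"jaw":0},{"slide":[0,0,0],"rotation":[0,0,0.28],"jaw":0},{"slide":[0,0,0],"rotation":[0,0,0.36],"jaw":0},{"slide":[0,0,0],"rotation":[0,0,0.44],"jaw":0},{"slide":[0,0,0],"rotation":[0,0,0.52],"jaw":0},{"slide":[0,0,0],"rotation":[0,0,0.6],"jaw":0},{"slide":[0,0,0],"rotation":[0,0,0.66],"jaw":0},{"slide":[0,0,0],"rotation":[0,0,0.66],"jaw":0}]'
python3 - <<'E'
from h import *
import cv2
c=cam("wrist"); s=sensors.get_state(); print(s["position"],s["torque"],s["force"],s["opening"],s["tool_rot"])
cv2.imwrite("pics/w9.png",c["image"])
E
```

```text
t: 11.12
position: [549.6, 195.8, 46.2]
tool_rot: [0.001, -0.054, 0.999, -0.0]
force: [1.2, -2.9, 6.4]
opening: 11.3
[549.62361166 195.83098501  46.23791084] [-0.47890533 -0.10553069 -0.0843682 ] [-0.12926892 -2.08993916  6.34318994] 11.146736234575524 [ 9.53528958e-04 -5.53445645e-02  9.98466847e-01 -1.59677182e-04]
```

View pics/w9.png

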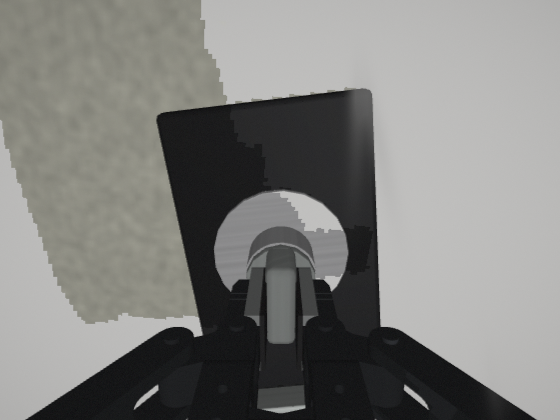

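```bash
python3 -m jog '[{"slide":[0,0,0],"rotation":[0,0,0.06],"jaw":0},{"slide":[0,0,0],"rotation":[0,0,0.14],"jaw":0},{"slide":[0,0,0],"rotation":[0,0,0.22],"jaw":0},{"slide":[0,0,0],"rotation":[0,0,0.3],"jaw":0},{"slide":[0,0,0],"rotation":[0,0,0.38],"jaw":0},{"slide":[0,0,0],"rotation":[0,0,0.46],"jaw":0},{"slide":[0,0,0],"rotation":[0,0,0.54],"jaw":0},{"slide":[0,0,0],"rotation":[0,0,0.58],"jaw":0},{"slide":[0,0,0],"rotation":[0,0,0.6],"jaw":0},{"slide":[0,0,0],"rotation":[0,0,0.6],"jaw":0}]'
python3 -c "
from h import *
s=sensors.get_state(); print(s['torque'],s['force'],s['tool_rot'])"
python3 -m jog '[{"slide":[0,0,0],"rotation":[0,0,0.02],"jaw":0},{"slide":[0,0,0],"rotation":[0,0,0.04],"jaw":0},{"slide":[0,0,0],"rotation":[0,0,0.04],"jaw":0}]'
python3 -c "
from h import *
s=sensors.get_state(); print(s['torque'],s['force'],s['tool_rot'],s['joint_torque'][5])"
python3 -m jog '[{"slide":[0,0,0],"rotation":[0,0,0.02],"jaw":0},{"slide":[0,0,0],"rotation":[0,0,0.04],"jaw":0},{"slide":[0,0,0],"rotation":[0,0,0.04],"jaw":0}]'
python3 -c "
from h import *
s=sensors.get_state(); print(s['torque'],s['force'],s['tool_rot'],s['joint_torque'][5])"
```

```text
t: 12.0
position: [549.6, 195.8, 46.2]
tool_rot: [0.001, 0.242, 0.97, 0.0]
force: [0.8, -1.5, 6.6]
opening: 11.0
[-0.54304228 -0.10221505 -0.07540157] [ 0.77219145 -1.45690718  6.61623185] [9.58159701e-04 2.42343291e-01 9.70190088e-01 6.49588581e-05]
t: 12.25
position: [549.6, 195.8, 46.2]
tool_rot: [0.001, 0.262, 0.965, 0.0]
force: [-0.4, -2.3, 6.7]
opening: 10.9
[-0.54058216 -0.09575437  0.00140724] [-0.41588683 -2.25017134  6.65229703] [9.56214777e-04 2.61649918e-01 9.65162368e-01 9.37489107e-05] 0.2891058661043644
t: 12.5
position: [549.6, 195.8, 46.2]
tool_rot: [0.001, 0.281, 0.96, 0.0]
force: [-0.0, -2.5, 5.6]
opening: 10.5
[-0.51255382 -0.00983495  0.13945793] [-0.0153722  -2.46141072  5.61716977] [9.85317725e-04 2.80729707e-01 9.59786358e-01 9.26443700e-05] 0.5303245224058628
```

```bash
for i in 1; do python3 -m jog '[{"slide":[0,0,0],"rotation":[0,0,0.02],"jaw":0},{"slide":[0,0,0],"rotation":[0,0,0.03],"jaw":0},{"slide":[0,0,0],"rotation":[0,0,0.03],"jaw":0}]'; done
python3 -c "
from h import *
s=sensors.get_state(); print(s['torque'],s['force'],s['tool_rot'],s['joint_torque'][5])"
python3 -m jog '[{"slide":[0,0,0],"rotation":[0,0,0.02],"jaw":0},{"slide":[0,0,0],"rotation":[0,0,0.03],"jaw":0},{"slide":[0,0,0],"rotation":[0,0,0.03],"jaw":0}]'
python3 -c "
from h import *
import cv2
s=sensors.get_state(); print(s['torque'],s['force'],s['tool_rot'],s['joint_torque'][5])
c=cam('wrist');cv2.imwrite('pics/w10.png',c['image'])"
```

```text
t: 12.75
position: [549.6, 195.8, 46.2]
tool_rot: [0.001, 0.294, 0.956, 0.0]
force: [0.5, -2.5, 6.6]
opening: 11.4
[-0.59825869 -0.08264802  0.80534916] [ 0.54297305 -2.53984159  6.58965921] [1.04903763e-03 2.94383597e-01 9.55686767e-01 1.03473843e-05] 1.0629219934344292
t: 13.0
position: [549.6, 195.7, 46.3]
tool_rot: [0.001, 0.308, 0.951, -0.0]
force: [0.6, -3.5, 7.0]
opening: 11.0
[-0.7283578  -0.09714751  1.2942759 ] [ 0.56997903 -3.52409605  6.9535696 ] [ 1.06920737e-03  3.08403486e-01  9.51255037e-01 -2.32694639e-05] 1.4951266720890999
```

View pics/w10.png

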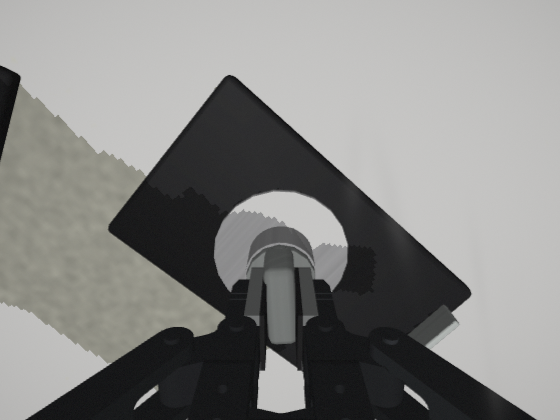

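The torque rose from about 0 to 1.3 N m near -33°, where the stop is expected, so the screw is seated. I'll back off a quarter turn.

```bash
python3 -m jog '[{"slide":[0,0,0],"rotation":[0,0,-0.06],"jaw":0},{"slide":[0,0,0],"rotation":[0,0,-0.15],"jaw":0},{"slide":[0,0,0],"rotation":[0,0,-0.25],"jaw":0},{"slide":[0,0,0],"rotation":[0,0,-0.35],"jaw":0},{"slide":[0,0,0],"rotation":[0,0,-0.45],"jaw":0},{"slide":[0,0,0],"rotation":[0,0,-0.55],"jaw":0},{"slide":[0,0,0],"rotation":[0,0,-0.65],"jaw":0},{"slide":[0,0,0],"rotation":[0,0,-0.74],"jaw":0},{"slide":[0,0,0],"rotation":[0,0,-0.8],"jaw":0},{"slide":[0,0,0],"rotation":[0,0,-0.8],"jaw":0}]'
python3 -m jog '[{"slide":[0,0,0],"rotation":[0,0,-0.06],"jaw":0},{"slide":[0,0,0],"rotation":[0,0,-0.15],"jaw":0},{"slide":[0,0,0],"rotation":[0,0,-0.25],"jaw":0},{"slide":[0,0,0],"rotation":[0,0,-0.35],"jaw":0},{"slide":[0,0,0],"rotation":[0,0,-0.45],"jaw":0},{"slide":[0,0,0],"rotation":[0,0,-0.55],"jaw":0},{"slide":[0,0,0],"rotation":[0,0,-0.65],"jaw":0},{"slide":[0,0,0],"rotation":[0,0,-0.73],"jaw":0},{"slide":[0,0,0],"rotation":[0,0,-0.8],"jaw":0},{"slide":[0,0,0],"rotation":[0,0,-0.8],"jaw":0}]'
python3 - <<'E'
from h import *
import cv2
s=sensors.get_state(); q=s["tool_rot"]; print(s["torque"],s["force"],q,2*np.degrees(np.arctan2(q[1],q[2])),s["opening"])
c=cam("wrist"); cv2.imwrite("pics/w11.png",c["image"]); cv2.imwrite("pics/w11c.png",cv2.resize(c["image"][215:355,190:370],None,fx=4.2,fy=4.2,interpolation=cv2.INTER_CUBIC))
d=cam("side"); cv2.imwrite("pics/d11.png",d["image"]); e=cam("scene"); cv2.imwrite("pics/s11.png",e["image"])
E
```

```text
t: 13.88
position: [549.6, 195.8, 46.2]
tool_rot: [0.001, -0.088, 0.996, -0.0]
force: [0.8, -2.8, 6.1]
opening: 11.1
t: 14.72
position: [549.5, 195.9, 46.2]
tool_rot: [0.001, -0.469, 0.883, -0.0]
force: [-0.2, -2.3, 6.7]
opening: 10.8
[-0.4423081   0.07818261  0.02935882] [-0.17702711 -2.31105204  6.65571234] [ 7.28728820e-04 -4.68995250e-01  8.83200261e-01 -4.73146755e-04] -55.93821457271232 10.81187242006583
```

View pics/w11c.png

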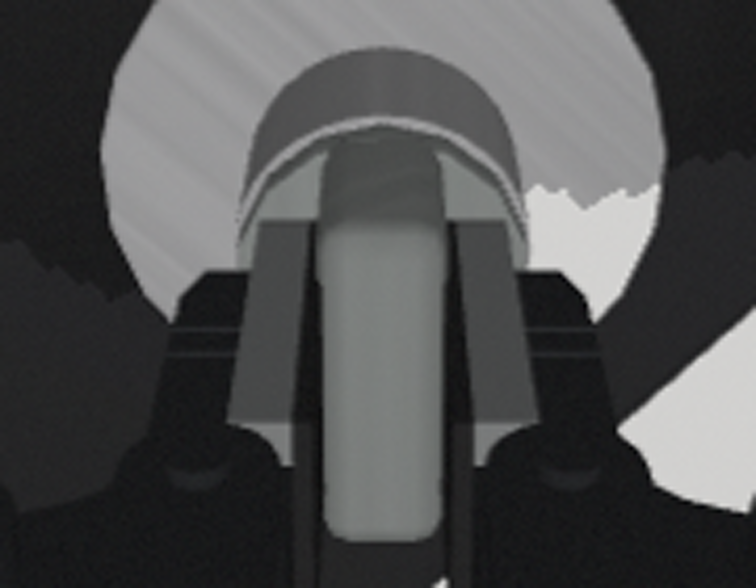

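View pics/s11.png

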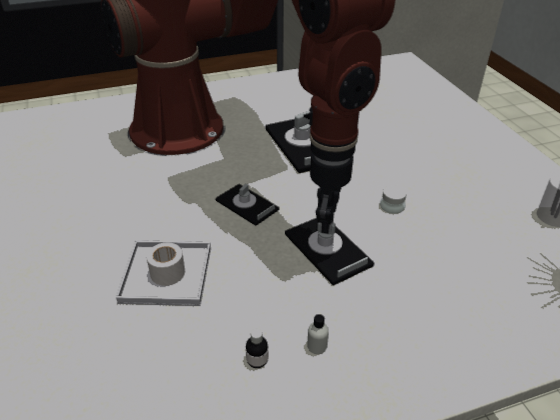

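```bash
python3 - <<'E'
import cv2
im=cv2.imread("pics/w10.png"); cv2.imwrite("pics/w10c.png",cv2.resize(im[215:355,190:370],None,fx=4.2,fy=4.2,interpolation=cv2.INTER_CUBIC))
E
```

```text
(no output)
```

View pics/w10c.png

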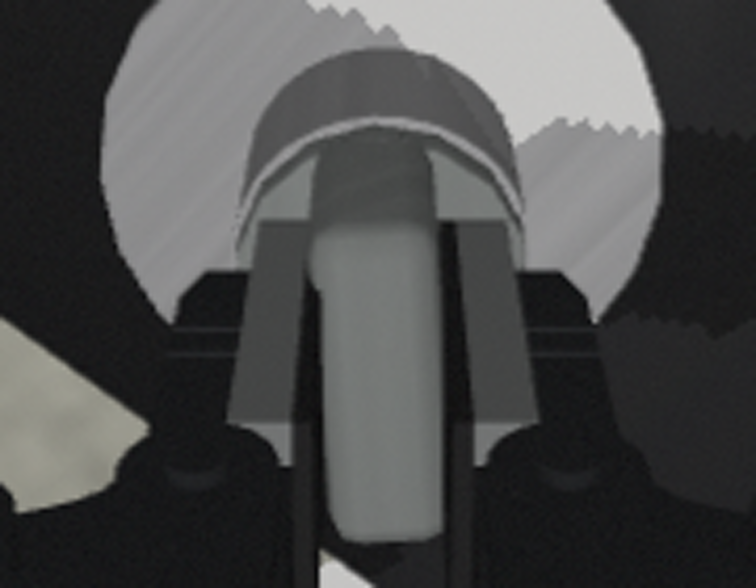

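```bash
python3 - <<'E'
from h import *
c=cam("wrist"); M=c["tool_from_camera"]
for n,a,q in (("seat",[(317,285),(332,515),(436,285),(440,515)],(.308403,.951255)),("now",[(321,285),(327,515),(443,285),(439,515)],(-.468995,.8832))):
    T=np.eye(4);T[:3,:3]=R.from_quat([q[0],q[1],0,0]).as_matrix();T[:3,3]=[549.6,195.8,46.2]
    c["world_from_camera"]=T@M; P=[px(c,*p,64) for p in crop(a,4.2,190,215)]
    print(n,[np.degrees(np.arctan2(*(P[j]-P[i])[::-1])) for i,j in((0,1),(2,3))], np.mean(P,0))
E
```

```text
seat [np.float64(-33.29942053718407), np.float64(-34.472213880036435)] [550.575 196.4  ]
now [np.float64(56.70057946281588), np.float64(55.854180203911326)] [548.875 196.8  ]
```

```bash
python3 -m jog '[{"slide":[0,0,0],"rotation":[0,0,-0.01],"jaw":0},{"slide":[0,0,0],"rotation":[0,0,-0.02],"jaw":0},{"slide":[0,0,0],"rotation":[0,0,-0.02],"jaw":0},{"slide":[0,0,0],"rotation":[0,0,-0.02],"jaw":0}]'
python3 - <<'E'
from h import *
import cv2
c=cam("wrist"); cv2.imwrite("pics/w12.png",c["image"])
s=sensors.get_state(); q=s["tool_rot"]; print(s["torque"],s["force"],2*np.degrees(np.arctan2(q[1],q[2])),s["opening"],s["t"])
E
```

```text
t: 15.25
position: [549.6, 195.8, 46.2]
tool_rot: [0.001, -0.476, 0.88, -0.001]
force: [0.3, -2.1, 6.5]
opening: 10.9
[-0.39989159  0.03118633  0.03327015] [-0.24428946 -2.85328871  6.41865069] -56.83832321078528 10.973600085864893 15.3
```

View pics/w12.png

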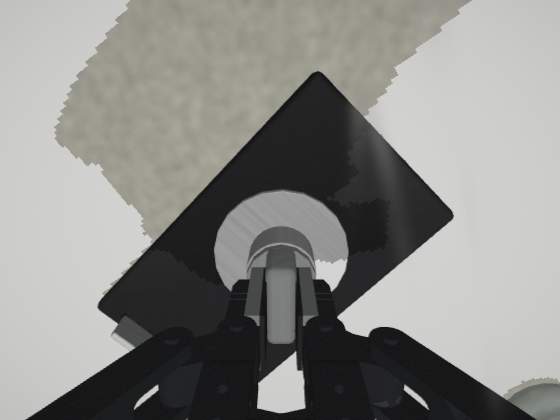

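View pics/d11.png

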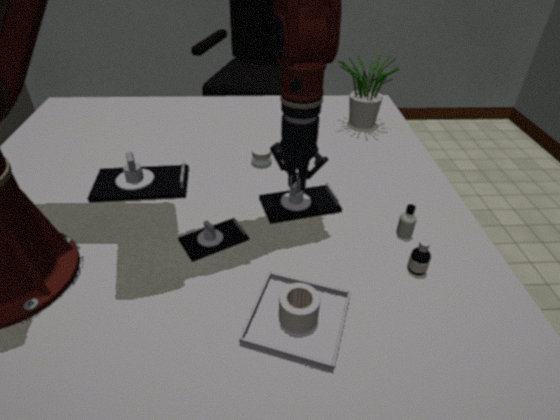

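The wing is gripped at about 57°, which is +45° to the dispenser's x axis. The roll stands in the tray at side-view (299,307), and the bottles and jar are where they started. I'll hand the job in.

```bash
python3 -c "
from bench import arm; print(arm.finish_job())"
```

```text
the job is handed in; nothing more can be done
None
```

I lifted the roll off the middle-sized dispenser and stood it upright near the middle of the tray. I then turned the wing screw clockwise to its stop, backed it off a quarter turn, and handed in at 15.3 s with the screw still gripped.

- **Seating:** the torque rose to about 1.3 N m, starting near -33° world, against an expected stop at -32.5°.
- **Final angle:** the tool ended at 56.8°. The target was about 57.5° by the dispenser's measured yaw, or about 56° by the wing angle seen in the seated picture. These disagree by 1–2°, so I settled between them.
- **Holding force:** the final reading showed about 6.5 N upward on the tool while gripping the wing, well under the limits. The finger opening read 11 mm on the 12 mm wing.
- **Bystanders:** in the scene and side pictures taken after the quarter turn back, the two bottles and the jar were where they started, and the roll was standing in the tray.

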